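# Zero the height gauge on its master ball, then unlatch and hold up the gauge arm

## Task

The LED height gauge sits latched on its master ball: take the stylus from its stand, press the recessed orange zero button of the readout right down with the stylus tip while the arm is still down on the ball, and put the stylus back in its stand. Then pull the red latch knob sideways against its spring, lift the blue gauge arm until its nose is at least 5 cm clear above the ball, and finish still holding the arm up, so that the master can be swapped for the first LED module. Never let the arm drop back on the ball, and leave everything else on the bench where it lies.

Things in the scene. Friction and masses are not known exactly. Their poses are not given: they have to be found in the camera images.
- gauge_base: gauge fixture, bolted down: base plate 260 (x) x 120 (y) x 20 mm. Origin: centre of its underside. x runs from the arm's nose to its hinge (roughly away from the robot), z up. In mm: ball (-95, 0, 55), hinge (95, 0, 85) along y, knob middle (-40, -41, 85). Latch keeper 30 x 12, 105 high, at (-40, 22.5), across the arm from the knob; hinge cheeks 100 high at (95, +-21.5)
- master_ball (a point): centre of the 24 mm steel master ball on its post, 55 mm above the bench; fixed in the fixture
- hinge_axis (a point): point on the hinge axis of the arm, in the middle of the arm's width, 85 mm above the bench; the axis is the y axis of gauge_base. A knob point rises on a circle of 135 mm about it, the nose on one of 190 mm
- gauge_arm: blue bar 200 x 30 x 25 mm, about 0.5 kg (varies), hinged at its far end. Origin on the hinge axis; x points from nose to hinge. Its middle line is 85 mm above the bench when down. At the nose a socket cup sits over the master ball and a probe rises 35 mm above the middle line. It has no stay: let go, it falls shut
- nose_cup (a point): bottom of the socket cup at the nose end of the arm, 190 mm from the hinge axis; about 67 mm above the bench when the arm is down on the ball
- tongue_hinge (a joint): angle of the gauge arm in rad: 0 down on the ball, grows as the nose is raised (0.26 rad lifts the nose 5 cm), stop at 0.75. While latched the arm has only about 0.01 rad of play
- pull_knob: red latch knob, a cylinder 20 mm in diameter, 28 mm long, along the fixture's y, on the -y side of the arm and carried by it, so the arm can be lifted by it; its near end is 12 mm off the arm's flank, with a 16 mm brass bush between. Origin on the arm's middle line, not in the knob; own y axis points from knob to arm: pulling is along -y
- knob_mid (a point): centre of the red knob's cylinder, 41 mm to the -y side of the arm's middle line, 135 mm from the hinge axis, 85 mm above the bench when the arm is down; moves with the knob. Open space of 65 mm below it down to the base plate
- plunger (a joint): how far the latch knob is pulled out along the fixture's -y (m): 0 home (pin in keeper, arm locked), pin clear of the keeper from 0.0085 on, stop at 0.012. Spring about 4 N at rest, 8.5 N at the stop; springs back. Once the pin is above the keeper (arm above about 0.2 rad) it may spring back
- readout: grey gauge readout box, fixed, 100 (x) x 130 (y) mm. Origin: centre of its underside. Front deck (x from -50 to 0) 45 mm high with three black keys that do nothing; the display hood behind it (x above 0) is 75 mm high
- zero_mouth (a point): centre of the mouth of the 14 mm hole in the deck, 45 mm above the bench, at (-25, 35) mm in the readout's frame; the button lies recessed below it
- zero_cap: orange cap of the zero button, 11 mm in diameter, its top 6 mm below the mouth of the hole; only the stylus tip reaches it
- zero_button (a joint): how far the zero button is pressed (m): 0 up, 0.003 fully down; spring 1.6 N at rest to 4 N fully down; springs back
- stylus: stylus, 110 mm long, 45 g, standing upright in its stand, point down, hanging by a black collar (22 mm in diameter, 5 mm thick). Origin: centre of the collar's underside, z up along the handle. Yellow round handle 12 mm in diameter from 5 to 55 mm above the origin; steel shaft 10 mm in diameter to 28 mm below it, then tapering to a 5 mm pin ending 55 mm below the origin
- stylus_tip (a point): point of the stylus, 55 mm below its origin along its own z
- stylus_stand: dark steel block 60 x 60 x 65 mm, fixed, with one vertical through hole 15 mm in diameter in the middle of its top. Origin: centre of its underside
- stylus_stand_hole0 (a point): centre of the mouth of the stand's hole, 65 mm above the bench; the stylus collar rests on it
- module_a: bystander: loose LED module with green face, 38 x 38 x 4 mm
- module_b: bystander: loose LED module with orange face, 38 x 38 x 4 mm
- caliper: bystander: caliper lying flat, 230 mm long along its y, up to 60 mm wide, 14 mm high
- tweezers: bystander: steel tweezers lying flat, about 125 mm along its y, 6 mm high
- solvent: bystander: white bottle with red cap, 60 mm in diameter, 140 mm high
- tape_roll: bystander: blue tape roll lying flat, 76 mm in diameter, 25 mm high
- master_case: bystander: open wooden case 70 x 100 x 24 mm with two other master balls, up to 37 mm high
Things that resemble listed ones, but are neither listed nor needed, are in the scene too. Leave any green look-alike of the stylus alone. Of the things shaped like the readout, the grey one is meant.

How it is judged (in metres and radians):
On the way, in this order (a step that is already met when the one before it is completed fails the run):
1. the zero button is pressed down with the stylus while the arm is down on the ball (value of joint zero_button above 0.002 m and contact force between stylus and zero_cap above 0.5 N and value of joint tongue_hinge below 0.03 rad), for 0.1 s.
2. the stylus is back in its stand and released (distance between stylus and stylus_stand_hole0 below 0.008 m and angle between stylus's own z axis and vertical below 0.15 rad and contact force between the fingers and stylus below 0.1 N), for 0.2 s.
3. the latch knob is pulled out (value of joint plunger above 0.006 m), for 0.1 s.
4. the arm's nose is raised 5 cm (height (world z) of nose_cup above 0.115 m), for 0.1 s.
At the end, for the whole second after the job is handed in: The gripper holds the arm (or its knob) still with the arm's nose at least 48 mm above its seat on the ball (nose point above 115 mm), moving slower than 0.1 rad/s; the stylus hangs upright in its stand, its collar within 8 mm of the hole's mouth, and the zero button is up again (height (world z) of nose_cup above 0.115 m and velocity of joint tongue_hinge between -0.1 and 0.1 rad/s and contact force between the fingers and gauge_arm above 1 N and value of joint zero_button below 0.001 m and distance between stylus and stylus_stand_hole0 below 0.008 m and angle between stylus's own z axis and vertical below 0.15 rad); the arm keeps its last pose, push and grip.
It fails at once if the raised arm is let drop towards the ball (velocity of joint tongue_hinge below -1.5 rad/s and value of joint tongue_hinge above 0.04 rad).
It fails at once if a bystander is pushed out of its place (more than 2 cm) (distance of any of module_a, module_b, caliper, tweezers, solvent, tape_roll, master_case from where it was at the start of the episode above 0.02 m).
It also fails if it takes over 51 s, if anything falls off the work surface, if the arm or the gripper's body presses on something with over 40 N, if the wrist force passes 120 N, or if a joint passes its speed limit or range.

## Robot

A 6-joint arm with a two-finger parallel gripper is mounted at the origin on the work surface. World frame = base frame: x ahead of the robot, y to its left, z up, the work surface at z = 0. Lengths are in mm, angles in rad, forces in N, time in s.
With the tool pointing down it reaches from about 350 to 775 mm from the base axis. Payload 7.3 kg.
Tool frame: the origin (TCP) lies at the very end of the fingers, on their centre line; the grasp point (between the pads) lies 19 mm behind it; z points along the fingers, y is the line along which they close (so a half turn about z gives the same grasp; the last joint's range is limited). The gripper opens to 92 mm and grips with 3 to 60 N. Pads are 19 mm wide; open, the fingers measure 130 mm over their backs; the gripper's body (75 mm by 190 mm) begins 47 mm behind the grasp point.
Start: joints at [-1.42, 0.342, 1.524, -0, 1.275, -0.146], TCP at [153.565, -502.059, 226.741] pointing down, gripper open.
Joint ranges: [-2.53, 2.53], [-0.77, 2.02], [0.04, 2.7], [-1, 4.14], [0.28, 2.66], [-3.11, 3.11]. Speed limits (rad/s): [2.57, 2.57, 3.14, 3.14, 3.14, 3.14].

## Interface

Orientations are given as [roll, pitch, yaw] about the fixed x, y, z axes, in that order (R = Rz(yaw) Ry(pitch) Rx(roll)).
In Python, from plant import get_obs, vision, workorder gives the robot as it stands.
- The arm moves only by the shell command python3 -m pendant 'ROWS' [OPENING]. ROWS is a JSON object of lists of equal length, an entry for each row: "dp": the shift along the tool's x, y, z in m, a list of three; "rotation": the turn, a rotation vector about the tool's x, y, z in rad, a list of three. A call has 1 to 8 rows; each row is the pose to reach, as a shift and turn from the pose commanded when the call began, along the tool's axes at that moment; what a row does not reach only later rows make up. A row lasts 1/8 s, in which the tool goes at most 62.5 mm and 10.7 degrees, less where a joint would pass 70% of its speed; a pose out of reach is approached as far as the arm can. A call with a gripper value outside its range is refused whole. OPENING is the finger opening in m, from 0 to 0.0918, set as the call begins (- or left out, the last holds). The fingers move at their own pace and stop on an object; the grip force is fixed at half the most. Time passes only in rows, so rows that repeat a pose let the fingers close. It gives the time, the measured TCP pose, the force, the opening and the grip force at its end, in the units of the state.
- get_obs(): the state, without advancing time (a new reading comes with each control period).
- vision.capture(name): name is "side" or "top"; returns a dict with "pixels" (384x512x3 uint8, red, green, blue), "vfov" (degrees; the focal length in pixels is half the picture's height over the tangent of half this angle, whatever the lens; pixels are square), "cx", "cy" (the principal point, pixels), "pose" (4x4, takes a point from camera to world coordinates). Camera axes: x right, y up, looking along -z (the intrinsics and any distortion apply to the point x, -y, -z); pixel columns grow to the right and rows downward; lengths in mm; the calibration is good to about 2 mm. A picture is of the moment at which its call begins. There is no depth.
- workorder.close_job(): hands the job in; it is judged then, once.
The state is a dict: "time": time; "joint_positions": joint angles; "dq": joint speeds; "tau": joint torques, N m; "tool_pos": TCP position; "tcp_rot": TCP orientation; "contact_force": force on the tool from outside, world axes, zero at the start; "moment": the same for the moment, N m; "grip_width": finger opening in mm; "finger_force": force on a finger pad.
Only numpy, scipy, OpenCV 4.12 (cv2) and the standard library are available. Lean on these libraries where they do the work, as an engineer would, in place of code of your own. Each camera call takes 0.05 s, during which the arm holds its last target. There are 200 camera calls.

## Working session

There is one attempt and no reset: what is moved stays moved. The work goes in short steps, Python scripts to look and compute and a shell command to move; the robot and the scene stay as the last step left them, time stands still between calls to the robot, and variables do not carry over. Pictures are saved under pics/ and viewed, at most 10 in all, crops included, and the job is handed in when it is done.

```bash
ls; mkdir -p pics
python3 - <<'E'
from plant import get_obs, vision
import cv2,numpy as np,pickle
d={}
for n in("side","top"):
    c=vision.capture(n); d[n]=c
    print(n,{k:(v if k!='pixels' else v.shape) for k,v in c.items()})
    cv2.imwrite(f"pics/{n}0.png",cv2.cvtColor(c['pixels'],cv2.COLOR_RGB2BGR))
pickle.dump(d,open('d0.pkl','wb'))
print(get_obs())
E
```

```text
pics
side {'pixels': (384, 512, 3), 'vfov': 43.94989294224476, 'cx': 261.0732054591858, 'cy': 199.75464498688376, 'pose': array([[ 9.54175041e-01,  1.52677128e-01, -2.57370716e-01,
         1.30095502e+02],
       [-2.99243305e-01,  4.92138449e-01, -8.17467547e-01,
        -1.11386113e+03],
       [ 1.85342750e-03,  8.57023594e-01,  5.15273833e-01,
         8.23812670e+02],
       [ 0.00000000e+00,  0.00000000e+00,  0.00000000e+00,
         1.00000000e+00]])}
top {'pixels': (384, 512, 3), 'vfov': 50.584656384253364, 'cx': 262.7423163660785, 'cy': 190.3278518487315, 'pose': array([[-1.77780688e-02,  9.81404379e-01, -1.91126618e-01,
         2.84478680e+02],
       [-9.99832584e-01, -1.82778044e-02, -8.51921508e-04,
         3.26458124e+01],
       [-4.32945445e-03,  1.91079475e-01,  9.81565021e-01,
         1.18119695e+03],
       [ 0.00000000e+00,  0.00000000e+00,  0.00000000e+00,
         1.00000000e+00]])}
{'time': 0.1, 'joint_positions': array([-1.41999856e+00,  3.42652061e-01,  1.52489866e+00, -1.73046882e-05,
        1.27543207e+00, -1.46014767e-01]), 'dq': array([ 0.00061384, -0.00205869, -0.00312281, -0.00012991,  0.0017438 ,
        0.00070513]), 'tau': array([ 1.31989764e-03, -4.32004952e+01, -2.44694245e+01,  7.18992669e-02,
        5.26598340e-02, -5.08831351e-05]), 'tool_pos': array([ 153.50221464, -501.67759557,  226.1229545 ]), 'tcp_rot': array([-3.14021490e+00, -1.85887468e-04,  2.96817456e-01]), 'contact_force': array([ 0.12394204, -0.58260397, -0.78244846]), 'moment': array([ 0.00517317, -0.06251149,  0.02273234]), 'finger_force': 0.0, 'grip_width': 91.99017855637236}
```

View pics/side0.png

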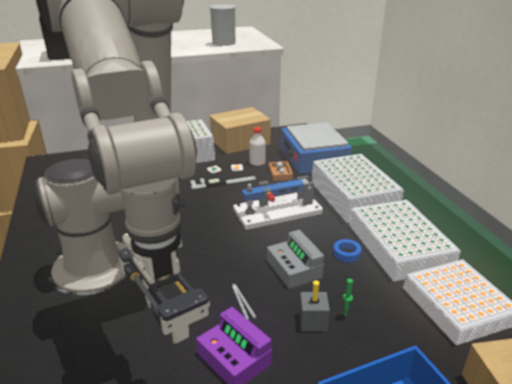

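View pics/top0.png

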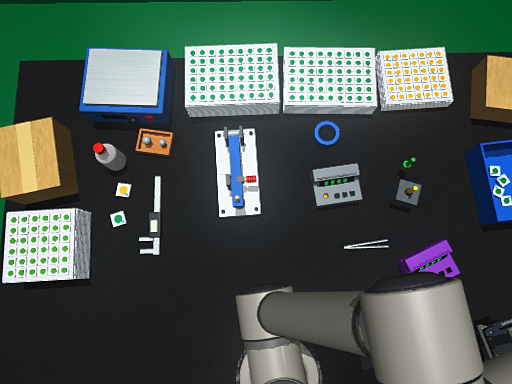

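The side view shows the yellow-handled stylus in its stand at (316,300), the green look-alike at (348,295), the grey readout at (295,258), the purple look-alike at (235,345) and the gauge at (278,200). The same things in the top view are at (406,192), (408,163), (337,188), (430,258) and (237,175). The yellow stylus and the grey readout are the ones described. I'll confirm them in an enlarged crop.

```bash
cat > h.py <<'E'
import numpy as np,cv2,pickle
def ray(c,u,v):
    f=192/np.tan(np.radians(c['vfov']/2)); P=c['pose']
    d=P[:3,:3]@np.array([(u-c['cx'])/f,-(v-c['cy'])/f,-1]); return P[:3,3],d/np.linalg.norm(d)
def plane(c,u,v,z):
    o,d=ray(c,u,v); return o+d*(z-o[2])/d[2]
def tri(c1,p1,c2,p2):
    o1,d1=ray(c1,*p1);o2,d2=ray(c2,*p2)
    s=np.linalg.lstsq(np.c_[d1,-d2],o2-o1,rcond=None)[0]
    a,b=o1+d1*s[0],o2+d2*s[1]; return (a+b)/2,np.linalg.norm(a-b)
def proj(c,X):
    f=192/np.tan(np.radians(c['vfov']/2)); P=c['pose']; q=P[:3,:3].T@(np.asarray(X)-P[:3,3])
    return np.array([c['cx']-f*q[0]/q[2],c['cy']+f*q[1]/q[2]])
def blobs(c,lo,hi,box,amin=3):
    x0,y0,x1,y1=box; h=cv2.cvtColor(c['pixels'],cv2.COLOR_RGB2HSV)[y0:y1,x0:x1]
    m=cv2.inRange(h,np.array(lo),np.array(hi)); n,l,s,ce=cv2.connectedComponentsWithStats(m)
    return [(np.round(ce[i]+[x0,y0],2),s[i][4],s[i][:4]+[x0,y0,0,0]) for i in range(1,n) if s[i][4]>=amin]
E
python3 - <<'E'
from h import *
d=pickle.load(open('d0.pkl','rb'));T,S=d['top'],d['side']
for n,c,by,br in(('top',T,(385,170,430,215),(235,165,270,195)),('side',S,(295,275,335,335),(255,185,290,210))):
    print(n,'yellow',blobs(c,(20,120,70),(33,255,255),by))
    print(n,'red',blobs(c,(0,130,70),(6,255,255),br),blobs(c,(172,130,70),(180,255,255),br))
print('orange',blobs(T,(8,120,90),(22,255,255),(310,160,365,215)),blobs(S,(8,100,80),(22,255,255),(262,230,325,290)))
def crop(c,b,k,sz):
    x0,y0,x1,y1=b; return cv2.resize(c['pixels'][y0:y1,x0:x1],sz,interpolation=cv2.INTER_CUBIC)
a=np.hstack([crop(T,(305,155,431,218),0,(504,252)),crop(T,(210,120,270,223),0,(146,252))])
b=np.hstack([crop(S,(260,228,360,334),0,(283,300)),crop(S,(228,170,330,231),0,(367,220+80))])
im=np.vstack([a,b[:, :650]]) 
cv2.imwrite('pics/crop.png',cv2.cvtColor(im,cv2.COLOR_RGB2BGR)); print(im.shape)
E
```

```text
top yellow [(array([412.28, 189.28]), np.int32(47), array([407, 186,  11,   8]))]
top red [(array([247.88, 177.75]), np.int32(8), array([247, 176,   3,   4])), (array([251. , 177.5]), np.int32(4), array([251, 176,   1,   4])), (array([254.22, 177.89]), np.int32(9), array([253, 176,   3,   4]))] [(array([246., 177.]), np.int32(3), array([246, 176,   1,   3])), (array([250.74, 179.  ]), np.int32(34), array([246, 176,  10,   6]))]
side yellow [(array([315.18, 289.37]), np.int32(120), array([312, 280,   8,  22]))]
side red [(array([270.32, 196.43]), np.int32(28), array([268, 193,   6,   7]))] [(array([272. , 194.5]), np.int32(4), array([271, 194,   3,   2]))]
orange [(array([325.23, 195.54]), np.int32(13), array([324, 194,   4,   4]))] []
(552, 650, 3)
```

View pics/crop.png

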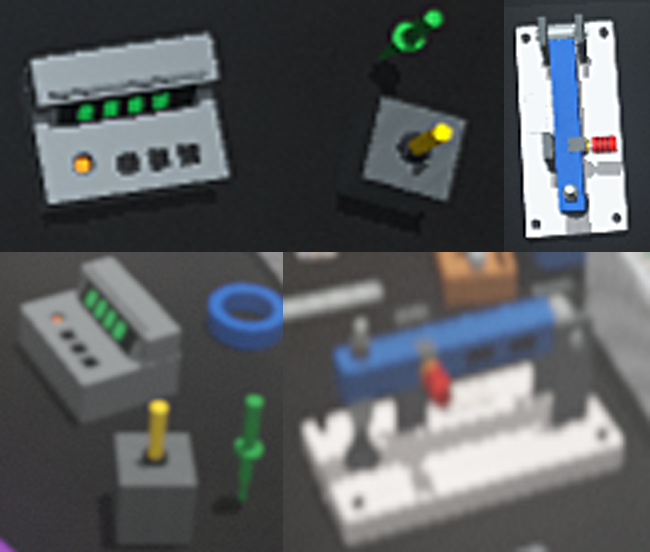

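Crop confirms it: the orange button is in the deck of the grey readout (top about 325,195.5; side about 280,252), the yellow stylus hangs in the dark stand, the red knob is at top (250.5,178.5) and side (270.5,196.3). Now the measurements.

```bash
cat > m.py <<'E'
from h import *
np.set_printoptions(precision=1,suppress=True)
d=pickle.load(open('d0.pkl','rb'));T,S=d['top'],d['side']
yt=(412.28,189.28);ys=(315.18,289.37)
print('yellow mid',*tri(T,yt,S,ys))
# handle axis ends: farthest mask pixels
def quad(c,lo,hi,box,big=True):
    x0,y0,x1,y1=box; h=cv2.cvtColor(c['pixels'],cv2.COLOR_RGB2HSV)[y0:y1,x0:x1]
    m=cv2.inRange(h,np.array(lo),np.array(hi)); m=cv2.morphologyEx(m,cv2.MORPH_CLOSE,np.ones((3,3)))
    cs=max(cv2.findContours(m,cv2.RETR_EXTERNAL,cv2.CHAIN_APPROX_NONE)[0],key=cv2.contourArea)
    r=cv2.minAreaRect(cs); return cs[:,0]+[x0,y0],np.array(r[0])+[x0,y0],cv2.boxPoints(r)+[x0,y0]
for n,c,box in(('T',T,(385,172,430,215)),('S',S,(297,275,335,335))):
    print(n,c['pixels'][200 if n=='T' else 305,(403 if n=='T' else 303)],c['pixels'][320 if n=='S' else 195,(315 if n=='S' else 415)])
hs=lambda c,u,v:cv2.cvtColor(c['pixels'],cv2.COLOR_RGB2HSV)[v,u]
for z,n,lo,hi,b in((65,'stand',(0,0,75),(180,90,255),(385,172,430,215)),(20,'plate',(0,0,150),(180,60,255),(205,120,270,223)),(0,'readout',(0,0,75),(180,60,255),(305,155,370,215))):
    cs,ce,bx=quad(T,lo,hi,b)
    W=np.array([plane(T,*p,z)[:2] for p in bx]); print(n,ce,bx.ravel(),'c',plane(T,*ce,z),'\n',W.ravel(),'sides',np.linalg.norm(W[1]-W[0]),np.linalg.norm(W[2]-W[1]), 'ang',np.degrees(np.arctan2(*(W[1]-W[0])[::-1])))
# side orange
h=cv2.cvtColor(S['pixels'],cv2.COLOR_RGB2HSV)[246:258,273:288]
m=((h[...,0]<20)&(h[...,1]>60)); v,u=np.nonzero(m); w=h[...,1][m].astype(float); os_=(273+(u*w).sum()/w.sum(),246+(v*w).sum()/w.sum()); print('side or',os_,m.sum())
print('button',*tri(T,(325.23,195.54),S,os_),plane(T,325.23,195.54,39))
# red both
for c,box,n in((T,(240,170,262,188),'T'),(S,(258,186,285,208),'S')):
    x0,y0,x1,y1=box;h=cv2.cvtColor(c['pixels'],cv2.COLOR_RGB2HSV)[y0:y1,x0:x1]
    m=((h[...,0]<8)|(h[...,0]>170))&(h[...,1]>120)&(h[...,2]>60); v,u=np.nonzero(m); p=np.array((x0+u.mean(),y0+v.mean())); print(n,'red',p,m.sum(),u.min()+x0,u.max()+x0,v.min()+y0,v.max()+y0)
    d[n+'r']=p
print('knob',*tri(T,d['Tr'],S,d['Sr']))
# stand seen in side: top-face
for n,z in (('stand',65),):
    cs,ce,bx=quad(S,(0,0,60),(180,80,255),(297,285,335,335)); print('side stand',ce,bx.ravel())
E
python3 m.py
```

```text
yellow mid [ 491.4 -372.4   97.6] 1.1406929936778312
T [103 112 117] [ 96 106 110]
S [121 123 123] [64 66 66]
stand [408.  191.9] [394.9 199.5 400.  179.  421.2 184.3 416.1 204.8] c [ 489.8 -371.9   65. ] 
 [ 469.1 -333.5  527.1 -352.6  510.8 -410.5  453.1 -391. ] sides 61.03604081014478 60.23103537074823 ang -18.150247752780505
plate [236.8 172.2] [212.8 130.9 254.5 127.9 260.7 213.5 219.  216.6] c [566.1 109.   20. ] 
 [694.8 180.1 701.9  55.1 442.6  40.8 436.  160.7] sides 125.21862565381753 259.74965587642964 ang -86.73877930753348
readout [336.5 184.2] [309.9 169.4 357.9 162.6 363.1 199.  315.1 205.8] c [ 528.9 -185.6    0. ] 
 [ 575.5 -108.5  593.9 -253.2  483.  -261.6  465.2 -119.4] sides 145.90143080326328 111.22291935998287 ang -82.73852105585149
side or (np.float64(279.85618279569894), np.float64(251.10887096774192)) 8
button [ 488.5 -144.3   40.8] 0.9045903699383044 [ 488.4 -144.5   39. ]
T red [250.7 178.4] 58 246 255 176 181
S red [270.6 196.2] 36 267 273 193 200
knob [531.7  66.3  87. ] 0.3230579513421784
side stand [313.5 307.5] [297. 285. 330. 285. 330. 330. 297. 330.]
```

Everything agrees with the text: the yellow handle's middle is at z 97.6 (95 expected), the cap at 40.8 (39), the knob at 87 (85), and the stand is 61 x 60 mm. The targets are stylus (490.5, -372), button (488.4, -144.4) and knob (531, 66), with fixture yaw about 0.056. First I go above the stylus.

```bash
python3 -m pendant '{"dp":[[0.04,-0.003,0],[0.10,-0.007,0.01],[0.16,-0.012,0.02],[0.22,-0.016,0.03],[0.28,-0.02,0.045],[0.33,-0.024,0.06],[0.36,-0.026,0.07],[0.36,-0.026,0.07]],"rotation":[[0,0,0],[0,0,0],[0,0,0],[0,0,0],[0,0,0],[0,0,0],[0,0,0],[0,0,0]]}'
python3 - <<'E'
from h import *
from plant import get_obs,vision
o=get_obs();print(o['tool_pos'],o['tcp_rot'])
im=np.hstack([cv2.resize(c['pixels'][b[1]:b[3],b[0]:b[2]],(390,390)) for c,b in((vision.capture('top'),(350,130,480,260)),(vision.capture('side'),(250,210,380,340)))])
cv2.imwrite('pics/a.png',im[...,::-1])
E
```

```text
time: 1.1
tool_pos: [491.3, -370.1, 154.9]
tcp_rot: [-3.139, 0.001, 0.3]
contact_force: [-0.5, -0.9, 0.8]
grip_width: 91.8
finger_force: 0.0
[ 491.3478126  -370.10370569  154.94156311] [-3.13901363e+00  1.22724753e-03  2.99979306e-01]
```

View pics/a.png

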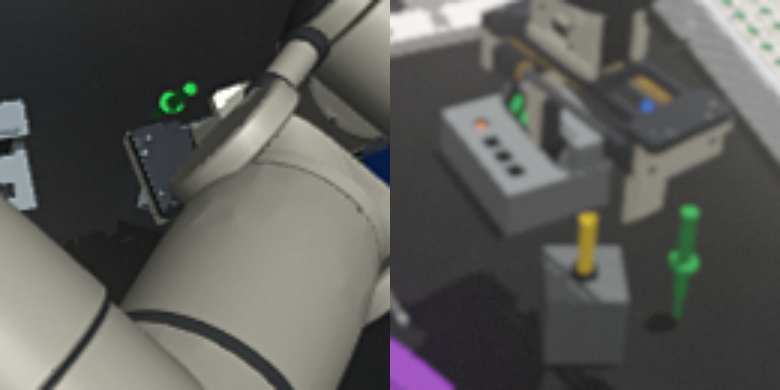

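The gripper is over the stylus at TCP (491, -370), with the handle at left (588,240) between the fingers' lines and the look-alike clear to the right. Now down, and close.

```bash
python3 -m pendant '{"dp":[[0,0.001,0.02],[0,0.001,0.045],[0,0.001,0.065],[0,0.001,0.077],[0,0.001,0.08],[0,0.001,0.08]],"rotation":[[0,0,0],[0,0,0],[0,0,0],[0,0,0],[0,0,0],[0,0,0]]}' && python3 -m pendant '{"dp":[[0,0,0],[0,0,0],[0,0,0],[0,0,0],[0,0,0],[0,0,0],[0,0,0],[0,0,0]],"rotation":[[0,0,0],[0,0,0],[0,0,0],[0,0,0],[0,0,0],[0,0,0],[0,0,0],[0,0,0]]}' 0.0
```

```text
time: 1.95
tool_pos: [490.5, -373.4, 77.4]
tcp_rot: [3.141, -0.0, 0.296]
contact_force: [0.3, -0.3, -0.3]
grip_width: 91.7
finger_force: 0.0
time: 2.95
tool_pos: [490.5, -372.9, 76.7]
tcp_rot: [3.141, 0.0, 0.297]
contact_force: [-0.1, 0.6, -0.4]
grip_width: 16.1
finger_force: 0.0
```

```bash
python3 -m pendant '{"dp":[[0,0,0],[0,0,0],[0,0,0],[0,0,0]],"rotation":[[0,0,0],[0,0,0],[0,0,0],[0,0,0]]}' && python3 -m pendant '{"dp":[[0,0,-0.01],[0,0,-0.03],[0,0,-0.055],[0,0,-0.08],[0,0,-0.095],[0,0,-0.1],[0,0,-0.1]],"rotation":[[0,0,0],[0,0,0],[0,0,0],[0,0,0],[0,0,0],[0,0,0],[0,0,0]]}'
python3 - <<'E'
from h import *
from plant import get_obs,vision
o=get_obs();print(o['tool_pos'],o['tcp_rot'],o['grip_width'])
S=vision.capture('side');T=vision.capture('top');pickle.dump({'side':S,'top':T},open('d1.pkl','wb'))
print(proj(S,o['tool_pos']))
im=cv2.resize(S['pixels'][190:340,240:390],(600,600));cv2.imwrite('pics/b.png',im[...,::-1])
E
```

```text
time: 3.45
tool_pos: [490.5, -372.9, 76.7]
tcp_rot: [3.142, 0.0, 0.297]
contact_force: [0.2, 0.3, -0.3]
grip_width: 11.4
finger_force: 30.0
time: 4.32
tool_pos: [490.4, -372.8, 176.4]
tcp_rot: [-3.141, 0.0, 0.297]
contact_force: [-1.0, 0.2, -0.6]
grip_width: 11.4
finger_force: 30.0
[ 490.36964393 -372.76660574  176.44503087] [-3.14129152e+00  2.85743659e-04  2.96796272e-01] 11.39749729947007
[316.76186671 262.02903213]
```

View pics/b.png

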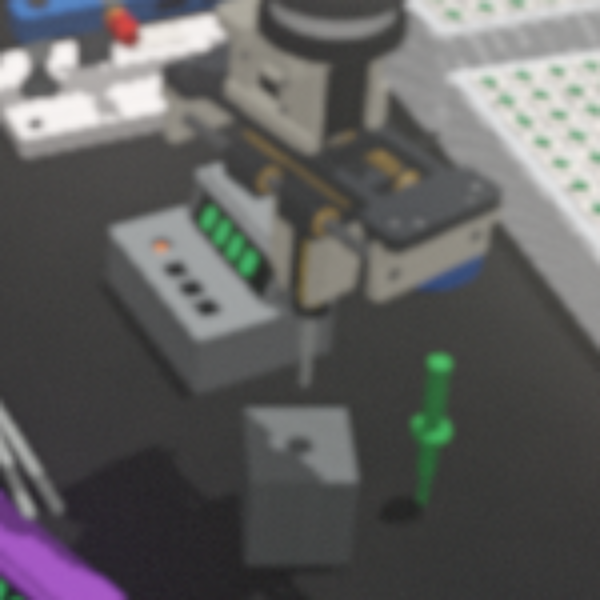

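The stylus is held upright with its tip at side (316,286.5) and the empty stand hole at (314.6,300.6). I check the tip's offset from the TCP.

Run:
```python
from h import *
np.set_printoptions(precision=1,suppress=True)
d=pickle.load(open('d1.pkl','rb'));S=d['side']
print('tip if ideal',proj(S,[490.4,-372.8,109.7]), 'seen at z109.7',plane(S,315.9,286.2,109.7))
print('hole',plane(S,314.4,300.3,65),'origin', proj(S,[490.4,-372.8,164.7]))
g=cv2.cvtColor(S['pixels'],cv2.COLOR_RGB2GRAY)
print(g[276:290,308:324])
c=np.array([488.4,-144.4])-[490.4,-372.8]; a=.2968
print('tool dxy',c@[np.cos(a),np.sin(a)],c@[np.sin(a),-np.cos(a)])
d0=pickle.load(open('d0.pkl','rb'));
for n,z in(('top',45),):
  h=d0[n]['pixels'][188:204,317:334]; print(cv2.cvtColor(h,cv2.COLOR_RGB2HSV)[...,1])
```

```text
tip if ideal [314.9 285.5] seen at z109.7 [ 491.6 -375.5  109.7]
hole [ 492.  -372.7   65. ] origin [316.4 266.3]
[[ 87  89  87  89  88  89  94 105 111 112 104  95  89  86  76  66]
 [ 90  86  89  88  86  89  93 104 112 111 102  90  86  82  73  63]
 [ 89  88  86  89  87  88  92 102 109 104  92  82  74  73  66  64]
 [ 88  88  88  88  85  86  86  99 107  99  82  68  66  63  60  63]
 [ 89  87  84  85  82  79  80  95 106  96  73  60  60  60  60  61]
 [ 84  81  75  72  69  71  74  93 105  94  75  61  60  61  60  60]
 [ 74  70  64  63  62  63  73  91 103  96  72  59  61  59  62  61]
 [ 64  63  62  59  60  63  73  93 102  91  69  61  59  61  58  61]
 [ 63  60  60  62  60  61  75  94 102  89  68  60  59  61  59  61]
 [ 58  61  59  60  60  64  76  92  98  84  65  62  60  60  60  60]
 [ 58  61  61  59  60  62  66  81  84  72  62  61  62  59  64  61]
 [ 58  60  60  59  61  62  62  67  66  64  62  60  58  62  59  60]
 [ 61  61  61  60  57  60  61  61  60  61  58  59  60  59  60  61]
 [ 58  56  60  58  58  58  58  59  59  59  59  60  58  57  57  59]]
tool dxy 64.8856799548263 -218.99864962323366
[
[... 435 characters left out ...]
 25  24  23  34  52 167 226 212  75  44  30  27  25  27  27]
 [ 26  25  24  25  25  40  47 208 213 211 202  59  30  26  25  24  25]
 [ 26  26  24  25  26  42  92 208 213 212 196  50  33  26  23  25  25]
 [ 27  25  24  24  27  37  40 182 204 203 115  51  32  25  25  24  24]
 [ 27  26  24  25  25  30  43  32  28  45  50  34  26  24  22  24  26]
 [ 27  26  27  25  25  26  31  34  37  34  30  28  27  24  24  25  27]
 [ 28  25  26  26  28  26  25  25  26  25  27  27  25  24  24  24  25]
 [ 25  26  25  26  26  28  27  25  25  24  25  27  27  27  22  25  26]
 [ 25  24  26  29  29  28  25  26  25  26  26  26  26  23  23  25  27]
 [ 25  24  25  27  27  28  24  26  27  26  26  27  25  24  23  27  30]]
```

```bash
python3 -m pendant '{"dp":[[0.01,-0.03,0],[0.027,-0.09,0],[0.045,-0.15,0],[0.059,-0.2,0],[0.0645,-0.218,0.015],[0.0645,-0.219,0.04],[0.0645,-0.219,0.056],[0.0645,-0.219,0.058]],"rotation":[[0,0,0],[0,0,0],[0,0,0],[0,0,0],[0,0,0],[0,0,0],[0,0,0],[0,0,0]]}' && python3 -m pendant '{"dp":[[0,0,0],[0,0,0]],"rotation":[[0,0,0],[0,0,0]]}'
python3 - <<'E'
from h import *
from plant import get_obs,vision
o=get_obs();print(o['tool_pos'],o['tcp_rot'],o['contact_force'])
S=vision.capture('side')
p=o['tool_pos'].copy();p[2]-=66.7;print('tip',p,proj(S,p),proj(S,[488,-144.4,45]))
im=cv2.resize(S['pixels'][215:275,245:325],(800,600),interpolation=cv2.INTER_CUBIC);cv2.imwrite('pics/c.png',im[...,::-1])
E
```

```text
time: 5.42
tool_pos: [487.1, -144.0, 117.2]
tcp_rot: [-3.139, 0.003, 0.297]
contact_force: [0.3, -0.5, -0.1]
grip_width: 11.4
finger_force: 30.0
time: 5.68
tool_pos: [488.5, -144.8, 119.3]
tcp_rot: [3.141, -0.001, 0.297]
contact_force: [0.0, 0.6, -0.9]
grip_width: 11.5
finger_force: 30.0
[ 488.49136044 -144.84799105  119.29194239] [ 3.14077637e+00 -7.82836232e-04  2.96598814e-01] [ 0.01898476  0.62141378 -0.85214619]
tip [ 488.49136044 -144.84799105   52.59194239] [279.84656903 247.77058998] [279.55766542 249.96927074]
```

View pics/c.png

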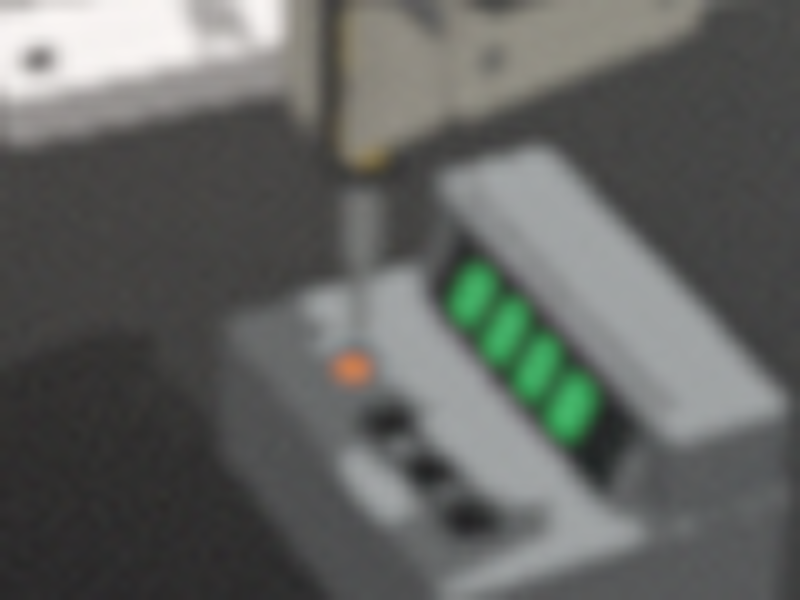

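The tip at crop (360,340) stands just above the orange cap (352,368), about 2 mm to the camera's right. I shift about 1 mm and press.

```bash
python3 -m pendant '{"dp":[[-0.001,-0.0007,0],[-0.001,-0.0007,0.003],[-0.001,-0.0007,0.007],[-0.001,-0.0007,0.01],[-0.001,-0.0007,0.01]],"rotation":[[0,0,0],[0,0,0],[0,0,0],[0,0,0],[0,0,0]]}' && python3 -m pendant '{"dp":[[0,0,0.002],[0,0,0.003],[0,0,0.004],[0,0,0.005],[0,0,0.005],[0,0,0.005]],"rotation":[[0,0,0],[0,0,0],[0,0,0],[0,0,0],[0,0,0],[0,0,0]]}'
```

```text
time: 6.35
tool_pos: [486.8, -144.1, 108.3]
tcp_rot: [-3.141, 0.001, 0.297]
contact_force: [-0.1, -0.2, -0.6]
grip_width: 11.2
finger_force: 30.0
time: 7.1
tool_pos: [487.1, -144.3, 103.9]
tcp_rot: [3.141, -0.0, 0.297]
contact_force: [-0.3, 1.1, 2.1]
grip_width: 11.4
finger_force: 30.0
```

```bash
python3 -m pendant '{"dp":[[0,0,0.001],[0,0,0.0018],[0,0,0.0018],[0,0,0.0018]],"rotation":[[0,0,0],[0,0,0],[0,0,0],[0,0,0]]}' && python3 -m pendant '{"dp":[[0,0,0.0007],[0,0,0.0014],[0,0,0.0014],[0,0,0.0014]],"rotation":[[0,0,0],[0,0,0],[0,0,0],[0,0,0]]}'
```

```text
time: 7.6
tool_pos: [487.2, -144.3, 102.3]
tcp_rot: [3.141, -0.001, 0.297]
contact_force: [-1.2, 0.7, 5.7]
grip_width: 11.5
finger_force: 30.0
time: 8.1
tool_pos: [487.5, -144.4, 101.9]
tcp_rot: [3.14, -0.001, 0.297]
contact_force: [-2.1, 1.0, 14.4]
grip_width: 11.4
finger_force: 30.0
```

Force rose 2.1, 5.7, then 14.4 N: the cap met its stop, about 3.5 mm below first contact. Back to the stand.

```bash
python3 -m pendant '{"dp":[[0,0,-0.02],[0,0,-0.06],[-0.006,0.02,-0.076],[-0.021,0.075,-0.076],[-0.038,0.135,-0.076],[-0.055,0.19,-0.076],[-0.0635,0.2197,-0.076],[-0.0635,0.2197,-0.076]],"rotation":[[0,0,0],[0,0,0],[0,0,0],[0,0,0],[0,0,0],[0,0,0],[0,0,0],[0,0,0]]}' && python3 -m pendant '{"dp":[[0,0,0],[0,0,0],[0,0,0]],"rotation":[[0,0,0],[0,0,0],[0,0,0]]}'
python3 - <<'E'
from h import *
from plant import get_obs,vision
S=vision.capture('side');o=get_obs();print(o['tool_pos'],o['tcp_rot'])
g=cv2.cvtColor(S['pixels'],cv2.COLOR_RGB2GRAY);print(g[280:290,308:324])
E
```

```text
time: 9.1
tool_pos: [489.8, -375.0, 175.3]
tcp_rot: [-3.141, 0.001, 0.294]
contact_force: [0.0, -0.1, -0.3]
grip_width: 11.4
finger_force: 30.0
time: 9.48
tool_pos: [490.8, -371.9, 176.8]
tcp_rot: [3.141, -0.0, 0.298]
contact_force: [0.2, 0.5, 0.6]
grip_width: 11.6
finger_force: 30.0
[ 490.80836527 -372.0872097   176.80884623] [ 3.14129480e+00 -1.31193044e-04  2.97941988e-01]
[[ 89  86  85  85  80  79  80  95 106  97  75  61  61  60  60  61]
 [ 85  78  76  72  70  69  77  91 103  93  68  59  59  61  62  59]
 [ 73  70  64  63  60  59  73  91 100  90  71  61  61  59  60  61]
 [ 64  62  61  58  61  61  75  94 100  88  68  62  61  60  60  61]
 [ 60  59  60  61  61  63  76  96 100  87  68  61  60  61  59  57]
 [ 61  59  61  60  60  63  72  90  96  82  65  62  59  60  61  60]
 [ 59  59  56  61  59  60  70  78  81  73  62  59  58  62  60  60]
 [ 59  60  59  59  60  61  64  64  68  63  61  60  59  61  59  60]
 [ 59  58  60  62  58  60  59  60  60  60  59  58  61  61  60  60]
 [ 60  60  60  59  60  62  59  57  59  60  58  60  58  59  58  58]]
```

Same pixels for the tip as after the lift, so nothing slipped. Down by just under the 100 mm lift.

```bash
python3 -m pendant '{"dp":[[0,0,0.015],[0,0,0.035],[0,0,0.055],[0,0,0.075],[0,0,0.09],[0,0,0.098],[0,0,0.098],[0,0,0.098]],"rotation":[[0,0,0],[0,0,0],[0,0,0],[0,0,0],[0,0,0],[0,0,0],[0,0,0],[0,0,0]]}'
```

```text
time: 10.52
tool_pos: [490.8, -373.2, 79.2]
tcp_rot: [3.14, -0.001, 0.297]
contact_force: [-0.9, 0.4, 0.0]
grip_width: 11.3
finger_force: 30.0
```

```bash
python3 -m pendant '{"dp":[[0,0,0.001],[0,0,0.002],[0,0,0.002]],"rotation":[[0,0,0],[0,0,0],[0,0,0]]}' && python3 -m pendant '{"dp":[[0,0,0],[0,0,0],[0,0,0],[0,0,0],[0,0,0],[0,0,0]],"rotation":[[0,0,0],[0,0,0],[0,0,0],[0,0,0],[0,0,0],[0,0,0]]}' 0.05 && python3 -m pendant '{"dp":[[0,0,-0.01],[0,0,-0.03],[0,0,-0.06],[0,0,-0.09],[0,0,-0.115],[0,0,-0.12],[0,0,-0.12]],"rotation":[[0,0,0],[0,0,0],[0,0,0],[0,0,0],[0,0,0],[0,0,0],[0,0,0]]}'
python3 - <<'E'
from h import *
from plant import get_obs,vision
S=vision.capture('side');o=get_obs();print(o['tool_pos'],o['tcp_rot'])
print(blobs(S,(20,120,70),(33,255,255),(295,275,335,335)),'was 315.18 289.37 box 312 280 8 22')
E
```

```text
time: 10.9
tool_pos: [490.6, -372.9, 76.7]
tcp_rot: [3.141, -0.0, 0.297]
contact_force: [0.3, -0.2, 0.1]
grip_width: 11.2
finger_force: 30.0
time: 11.65
tool_pos: [490.5, -372.9, 76.5]
tcp_rot: [3.142, -0.0, 0.297]
contact_force: [-0.4, 0.6, -0.1]
grip_width: 49.7
finger_force: 0.0
time: 12.52
tool_pos: [490.4, -372.7, 196.4]
tcp_rot: [3.142, 0.0, 0.297]
contact_force: [-0.7, -0.5, -0.8]
grip_width: 50.0
finger_force: 0.0
[ 490.17103842 -372.54093174  195.68824031] [-3.14045068e+00  6.67024629e-04  2.96761695e-01]
[(array([315.31, 289.82]), np.int32(120), array([312, 280,   8,  22]))] was 315.18 289.37 box 312 280 8 22
```

The stylus hangs again where it was (315.3, 289.8). Now over to the knob, turning so the fingers close along the fixture's x.

```bash
python3 -m pendant '{"dp":[[0.01,-0.025,0],[0.03,-0.075,0],[0.053,-0.13,0],[0.076,-0.187,0],[0.099,-0.243,0],[0.122,-0.3,0],[0.143,-0.351,0],[0.16,-0.393,0]],"rotation":[[0,0,-0.12],[0,0,-0.29],[0,0,-0.46],[0,0,-0.63],[0,0,-0.8],[0,0,-0.97],[0,0,-1.14],[0,0,-1.28]]}' && python3 -m pendant '{"dp":[[0,0,0],[0,0,0],[0,0,0]],"rotation":[[0,0,0],[0,0,0],[0,0,0]]}'
python3 - <<'E'
from h import *
from plant import get_obs,vision
S=vision.capture('side');T=vision.capture('top');o=get_obs();print(o['tool_pos'],o['tcp_rot'],o['joint_positions'])
pickle.dump({'side':S,'top':T},open('d2.pkl','wb'))
a=cv2.resize(S['pixels'][130:240,210:340],(390,330));b=cv2.resize(T['pixels'][110:220,200:330],(390,330))
cv2.imwrite('pics/e.png',np.hstack([a,b])[...,::-1])
d0=pickle.load(open('d0.pkl','rb'));T=d0['top']
# knob ends & blue arm edges in top, rays on z=85/97.5
h=cv2.cvtColor(T['pixels'],cv2.COLOR_RGB2HSV); m=cv2.inRange(h,(100,130,60),(125,255,255)); m[:, :220]=0;m[:,262:]=0;m[:120]=0;m[215:]=0
v,u=np.nonzero(m); 
k=[]
for r in list(range(150,172))+list(range(188,200)):
    c=u[v==r]
    if len(c)>5: k.append(plane(T,(c.min()+c.max())/2,r,97.5)[:2])
k=np.array(k);p=np.polyfit(k[:,0],k[:,1],1);print('arm yaw',np.arctan(p[0]),'y at x=531',np.polyval(p,531))
print('knob ends',plane(T,245.5,178.4,85),plane(T,255.5,178.4,85))
E
```

```text
time: 13.58
tool_pos: [527.9, 52.0, 195.3]
tcp_rot: [-3.139, -0.0, 1.583]
contact_force: [0.7, -0.3, -0.2]
grip_width: 50.1
finger_force: 0.0
time: 13.95
tool_pos: [528.4, 48.5, 196.1]
tcp_rot: [-3.141, 0.0, 1.574]
contact_force: [-0.2, 0.1, 0.6]
grip_width: 50.0
finger_force: 0.0
[528.55504982  48.54740106 196.31749813] [-3.14122761e+00  2.17587368e-04  1.57451846e+00] [-5.27045507e-02  3.79014628e-01  1.55631325e+00 -2.54520812e-04
  1.20661698e+00 -5.63359510e-02]
arm yaw 0.054350330873751324 y at x=531 106.39506241750394
knob ends [532.40622292  80.66458889  85.        ] [531.8876687  53.0184599  85.       ]
```

View pics/e.png

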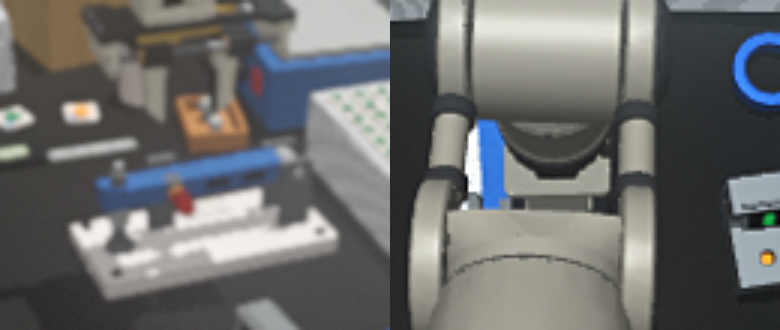

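The gripper stands clear above the fixture, and the knob at left-crop (180,197) is free. I align (knob centre about 531, 66), descend and grip.

```bash
python3 -m pendant '{"dp":[[0.006,0.001,0.01],[0.0165,0.0025,0.03],[0.0165,0.0025,0.06],[0.0165,0.0025,0.09],[0.0165,0.0025,0.112],[0.0165,0.0025,0.125],[0.0165,0.0025,0.13],[0.0165,0.0025,0.13]],"rotation":[[0,0,-0.03],[0,0,-0.05],[0,0,-0.05],[0,0,-0.05],[0,0,-0.05],[0,0,-0.05],[0,0,-0.05],[0,0,-0.05]]}' && python3 -m pendant '{"dp":[[0,0,0],[0,0,0],[0,0,0],[0,0,0],[0,0,0],[0,0,0],[0,0,0]],"rotation":[[0,0,0],[0,0,0],[0,0,0],[0,0,0],[0,0,0],[0,0,0],[0,0,0]]}' 0.0
```

```text
time: 15.05
tool_pos: [531.2, 66.2, 66.7]
tcp_rot: [3.141, 0.0, 1.627]
contact_force: [0.1, -0.3, 0.3]
grip_width: 49.7
finger_force: 0.0
time: 15.92
tool_pos: [531.6, 66.2, 66.8]
tcp_rot: [3.14, 0.0, 1.627]
contact_force: [3.8, -0.4, 0.6]
grip_width: 18.8
finger_force: 30.0
```

```bash
python3 -m pendant '{"dp":[[-0.002,0,0],[-0.005,0,0],[-0.008,0,0],[-0.0105,0,0],[-0.0105,0,0],[-0.0105,0,0]],"rotation":[[0,0,0],[0,0,0],[0,0,0],[0,0,0],[0,0,0],[0,0,0]]}'
```

```text
time: 16.68
tool_pos: [532.1, 57.2, 66.7]
tcp_rot: [3.14, -0.002, 1.626]
contact_force: [4.3, 7.8, 0.7]
grip_width: 19.3
finger_force: 30.0
```

```bash
python3 -m pendant '{"dp":[[-0.001,0,0],[-0.001,-0.0003,-0.002],[-0.001,-0.0005,-0.004],[-0.001,-0.0005,-0.004],[-0.001,-0.0005,-0.004]],"rotation":[[0,0,0],[0.015,0,0],[0.03,0,0],[0.03,0,0],[0.03,0,0]]}'
```

```text
time: 17.3
tool_pos: [531.6, 56.4, 70.1]
tcp_rot: [-3.113, -0.002, 1.626]
contact_force: [5.7, 7.6, -4.3]
grip_width: 18.9
finger_force: 30.0
```

Latch is free: only the arm's weight (about 4 N) resists. Lift along the arc.

```bash
python3 -m pendant '{"dp":[[0,-0.0005,-0.004],[0,-0.0009,-0.0081],[0,-0.0013,-0.0163],[0,-0.0012,-0.0245],[0,-0.0007,-0.0326],[0,0.0004,-0.0407],[0,0.0011,-0.0448],[0,0.0011,-0.0448]],"rotation":[[0.03,0,0],[0.06,0,0],[0.12,0,0],[0.18,0,0],[0.24,0,0],[0.3,0,0],[0.33,0,0],[0.33,0,0]]}' && python3 -m pendant '{"dp":[[0,0,0],[0,0,0],[0,0,0],[0,0,0]],"rotation":[[0,0,0],[0,0,0],[0,0,0],[0,0,0]]}'
python3 - <<'E'
from h import *
from plant import get_obs,vision
S=vision.capture('side');T=vision.capture('top');o=get_obs();print(o['tool_pos'],o['tcp_rot'],o['dq'])
print('stylus',blobs(S,(20,120,70),(33,255,255),(295,275,335,335)))
d0=pickle.load(open('d0.pkl','rb'))
im=np.hstack([cv2.resize(c['pixels'][130:240,210:340],(390,330)) for c in(S,T)]);cv2.imwrite('pics/f.png',im[...,::-1])
E
```

```text
time: 18.3
tool_pos: [533.7, 56.9, 114.1]
tcp_rot: [-2.781, -0.003, 1.627]
contact_force: [4.5, 8.4, -5.4]
grip_width: 19.3
finger_force: 30.0
time: 18.8
tool_pos: [533.7, 56.9, 114.2]
tcp_rot: [-2.782, -0.003, 1.627]
contact_force: [4.8, 7.8, -5.8]
grip_width: 19.2
finger_force: 30.0
[533.74217614  56.89485545 114.16932729] [-2.78216938 -0.00333989  1.62675734] [-9.62125834e-04 -5.18160481e-05 -2.78100889e-04 -4.16386578e-04
 -1.46672292e-03 -7.48840223e-04]
stylus [(array([315.28, 289.87]), np.int32(119), array([312, 280,   8,  22]))]
```

View pics/f.png

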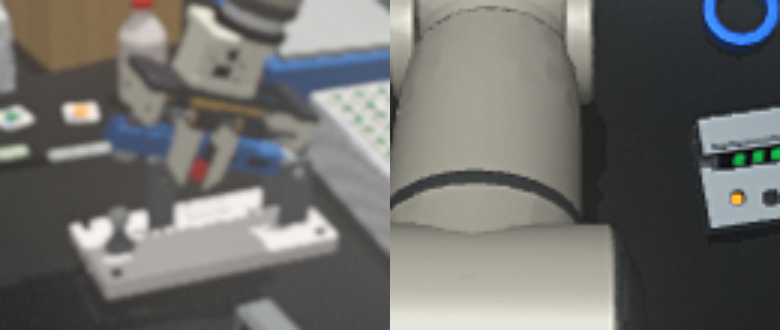

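The arm is up and still: in the left crop the blue bar is tilted with its nose at (110,130), well above the ball at (118,220). The red knob is in the fingers at (200,170). The TCP rose 47.5 mm, which puts the nose about 65 mm above the ball. The stylus is in its stand.

```bash
python3 -c "
from plant import workorder
print(workorder.close_job())"
```

```text
the job is handed in; nothing more can be done
None
```

The job is handed in at about 19 s of the 51 s allowed, though the hand-in gave no verdict: the zero button was pressed to its stop, the stylus is back in its stand, and the latch is pulled with the gauge arm held still by its knob, nose about 65 mm above the ball.

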